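# Seat the bead dish and set the shaker to fast

### The job

Get the bench shaker ready for a fast run, only pushing with the fingers, never lifting anything: first push the glass dish of beads along between the shaker's two rails until it rests against the fence at the far end, keeping it flat on the platform. Then push the lever on the control box along its slot away from you, past the first click at mid-slot, to the second stop at the far end, and leave it there. Leave the tools and small things standing around where they are.

Things in the scene. Friction and masses are not known exactly. Their poses are not given: they have to be found in the camera images.
- shaker: fixed bench shaker: grey, 160 (own x) x 116 mm, dark rubber platform 34 mm above the surface. Origin under its centre; x points away from the robot, turned up to 0.2 rad. Rails along x, 12 mm high, 84 mm apart inside, from x -50 to +70 mm; far fence 26 mm high, inner face at x = +68 mm; near end (x = -80 mm) open. May stand left or right of the control box
- bead_dish_center (a point): round glass dish of small beads, 76 mm across the rim, about 57 mm at the foot, 22 mm high, about 60 g, loose on the platform between the rails. The point is on its axis half-way up (11 mm above the platform). Against the fence it is at x = +30 mm in the shaker's frame; it starts 35 to 65 mm nearer the robot
- control_box: control box, fixed: grey, 150 (own x) x 90 (y) x 44.5 mm high, aluminium top plate with a dark slot along x in the middle. Origin under its centre; own x points away from the robot. Beside the slot one raised bar marks the middle position and two bars mark the far one
- speed_lever (a joint): lever travel in m along the control box's +x: 0 = off (near end, starts here), 0.030 = first detent (slow), 0.060 = second and last stop (fast). Springs hold it in these three positions; a hump takes about 4 N, and past a hump (15 and 45 mm) the lever snaps on by itself
- speed_lever_grip (a point): centre of the lever's black paddle: 14 mm thick along the travel, 34 mm wide across it, 24 mm high, on a thin stem. It lies 68.5 mm above the surface (paddle from 56.5 to 80.5 mm), on the slot's centre line, at x = -30 mm + joint value in the control box's frame
- punch: bystander: black rubber hand punch standing on end, 20 mm across, 60 mm high, between shaker and control box; origin at its foot
- loupe: bystander: black eye loupe, 41 mm across, 30 mm high, on the surface in front of the control box; origin at its foot
- graver: bystander: double-ended graver with dark handle, 13 x 170 x 13 mm, lying at the front of the surface; origin under the middle
- clamp: bystander: wooden ring clamp, 26 x 130 x 24 mm, lying at the front of the surface; origin under the middle
- jar: bystander: white screw-capped jar, 41 mm across, 100 mm high, at the back; origin at its foot
- clear_box: bystander: clear display box, 53 x 53 x 42 mm, at the back; origin under its centre
- stone_funnel: bystander: small white funnel standing on its mouth, 45 mm across, 32 mm high, at the back; origin at its foot

How it is judged:
On the way, in this order (a step that is already met when the one before it is completed fails the run):
1. the dish rests flat against the fence, the lever still at off (x of bead_dish_center in the frame of shaker above 0.026 m and z of bead_dish_center in the frame of shaker between 0.041 and 0.049 m and angle between bead_dish_center's own z axis and vertical below 0.1 rad and value of joint speed_lever below 0.012 m), for 0.2 s.
2. the lever is past the first detent and at the second stop (value of joint speed_lever above 0.057 m), for 0.2 s.
At the end, for the whole second after the job is handed in: the dish is flat on the platform and within 4 mm of resting against the fence, and the lever rests within 3 mm of its second stop (x of bead_dish_center in the frame of shaker above 0.026 m and z of bead_dish_center in the frame of shaker between 0.041 and 0.049 m and angle between bead_dish_center's own z axis and vertical below 0.1 rad and value of joint speed_lever above 0.057 m and velocity of joint speed_lever below 0.01 m/s); the robot touches nothing.
It fails at once if the dish is lifted more than 8 mm off the platform or tipped by more than 0.35 rad (z of bead_dish_center in the frame of shaker above 0.053 m or angle between bead_dish_center's own z axis and vertical above 0.35 rad).
It fails at once if a bystander is moved or lifted by more than 20 mm (distance of any of punch, loupe, graver, clamp, jar, clear_box, stone_funnel from where it was at the start of the episode above 0.02 m).
It also fails if it takes over 42 s, if anything falls off the work surface, if the arm or the gripper's body presses on something with over 40 N, if the wrist force passes 120 N, or if a joint passes its speed limit or range.

### The arm

A 6-joint arm with a two-finger parallel gripper is mounted at the origin on a cart in front of the work surface, level with it; the furniture and walls round the work are solid. World frame = base frame: x ahead of the robot, y to its left, z up, the work surface at z = 0. Lengths are in m, angles in rad, forces in N, time in s.
With the tool pointing down it reaches from about 0.275 to 0.85 m from the base axis. Payload 19 kg.
Tool frame: the origin (TCP) lies between the finger pads; the fingertips stand 22 mm ahead of it and the grasp point (between the pads) lies 3 mm ahead of it (tips_ahead is the distance from the TCP to the fingertips, in m); x points along the fingers, z is the direction in which the jaws open and shut, and the axes are right-handed (so a half turn about x gives the same grasp; the last joint's range is limited). The gripper opens to 85 mm and grips with 20 to 120 N. Pads are 22 mm wide; open, the fingers measure 114 mm over their backs; the gripper's body (76 mm by 85 mm) begins 54 mm behind the grasp point. The pads swing forward as they close: fully open they stand 13 mm farther back than shut.
Start: joints at [1.207, 0.15, 1.437, -0, 1.554, -0.134], TCP at [0.131, 0.56, 0.253] pointing down, gripper open.
Joint ranges: [-2.8, 2.8], [-0.68, 2.1], [0.12, 2.68], [-1.39, 4.53], [0.16, 2.79], [-2.81, 2.81]. Speed limits (rad/s): [1.89, 1.89, 2.22, 3.01, 3.01, 3.01].

### API

Orientations are given as a rotation vector (axis times angle).
In Python, from station import * gives the robot as it stands. The module is installed in compiled form; this text tells all that it offers.
- The arm moves only by the shell command python3 -m jog 'ROWS' [OPENING] [FORCE]. ROWS is JSON, a list of rows, each an object of numbers: "x", "y", "z": the shift along the tool's x, y, z in m; "wx", "wy", "wz": the turn, a rotation vector about the tool's x, y, z in degrees. In form: [{"x": .., "y": .., "z": .., "wx": .., "wy": .., "wz": ..}, ...]. A call has exactly 10 rows; each row shifts and turns the commanded pose from where the row before left it, along the tool's axes as they then stand; what a row does not reach is not made up. A row lasts 1/8 s, in which the tool goes at most 62.5 mm and 10.7 degrees, less where a joint would pass 70% of its speed; a pose out of reach is approached as far as the arm can. A call with a gripper value outside its range is refused whole. OPENING is the opening, from 0 (shut) to 1 (fully open), set as the call begins (- or left out, the last holds). The fingers move at their own pace and stop on an object; FORCE is the grip in N (left out, the last holds). Time passes only in rows, so rows that do not move let the fingers close, or fill a call up. It gives the time, the measured TCP pose, the force and the opening at its end, in the units of the state.
- get_state(): the state, without advancing time (a new reading comes with each control period).
- capture(name): name is "scene" or "top" or "wrist"; returns (picture, depth): 384x512x3 uint8, blue, green, red; 384x512 float32, m along the optical axis (not along the pixel's ray), 0 where there is no reading.
- get_calibration(name): a dict with "fx", "fy", "cx", "cy" (pixels), "cam_to_world" (4x4, takes a point from camera to world coordinates); the wrist camera has in their place "T_tool_cam" (4x4, takes a point from camera to tool coordinates, whose origin is the TCP and whose axes are the tool frame's). Camera axes: x right, y down, z forward; pixel columns grow to the right and rows downward; lengths in m; the calibration is good to about 2 mm. A picture is of the moment at which its call begins: read the wrist's pose just before it. get_calibration takes no time and is no camera call.
- close_job(): hands the job in, once; it reports no verdict.
The state is a dict: "t": time; "qpos": joint angles; "qvel": joint speeds; "tau": joint torques, N m; "position": TCP position; "tool_rot": TCP orientation; "ft_force": force on the tool from outside, world axes, zero at the start; "moment": the same for the moment, N m; "grip_width": opening from 0.0 (shut) to 1.0 (fully open).
Only numpy, scipy, OpenCV 4.12 (cv2) and the standard library are available. Lean on these libraries where they do the work, as an engineer would, in place of code of your own. Each camera call takes 0.05 s, during which the arm holds its last target. There are 200 camera calls.

## Working session

There is one attempt and no reset: what is moved stays moved. The work goes in short steps, Python scripts to look and compute and a shell command to move; the robot and the scene stay as the last step left them, time stands still between calls to the robot, and variables do not carry over. Pictures are saved under pics/ and viewed, about 8 in all and at most 12, crops included, and the job is handed in when it is done.

```bash
mkdir -p pics; python3 - <<'E'
from station import *
import cv2,numpy as np
s=get_state();print(s)
for n in("top","scene"):
    p,d=capture(n);cv2.imwrite(f"pics/{n}1.png",p);np.save(f"{n}1.npy",d)
    print(n,get_calibration(n))
print(get_calibration("wrist"))
E
```

```text
{'t': 0.0, 'qpos': array([ 1.20698354e+00,  1.51001273e-01,  1.43801755e+00, -2.33236609e-05,
        1.55378120e+00, -1.33950610e-01]), 'qvel': array([-1.72847301e-04, -1.21970513e-03, -1.10450905e-03,  2.12797602e-04,
        2.40636950e-04,  6.59693691e-05]), 'tau': array([ 8.15713611e-04, -7.13062263e+01, -5.70874751e+01, -1.27209760e-04,
        9.00221727e-03, -1.06446378e-04]), 'position': array([0.13093296, 0.5596784 , 0.25267345]), 'tool_rot': array([-1.03890417,  1.31025445,  1.03783933]), 'ft_force': array([-0.2893077 ,  0.35720535, -0.15646367]), 'moment': array([-0.00492845, -0.00738566, -0.02636259]), 'grip_width': 0.9992560657363796}
top {'fx': 452.3433640073185, 'fy': 452.3433640073185, 'cx': 257.847577503606, 'cy': 193.67650936477855, 'cam_to_world': array([[ 0.00984037, -0.98236688,  0.18670427,  0.39315242],
       [-0.99982221, -0.01266945, -0.01396558, -0.05055969],
       [ 0.01608477, -0.18653365, -0.98231689,  0.96273262],
       [ 0.        ,  0.        ,  0.        ,  1.        ]])}
scene {'fx': 406.3531715020748, 'fy': 406.3531715020748, 'cx': 253.94909362920893, 'cy': 191.11784763899473, 'cam_to_world': array([[ 0.89937577, -0.23767493,  0.36692485,  0.21152649],
       [-0.43689148, -0.51893267,  0.73473445, -0.7242245 ],
       [ 0.01578134, -0.82110871, -0.57055363,  0.58954437],
       [ 0.        ,  0.        ,  0.        ,  1.        ]])}
{'fx': 320.8851239715476, 'fy': 320.8851239715476, 'cx': 257.6339221815271, 'cy': 192.411963044139, 'T_tool_cam': array([[-1.80685378e-04, -3.02001882e-01,  9.53307312e-01,
        -1.20399367e-01],
       [-3.78783179e-04, -9.53307238e-01, -3.02001931e-01,
         7.64086085e-02],
       [ 9.99999912e-01, -4.15664107e-04,  5.78554461e-05,
         7.57054461e-04],
       [ 0.00000000e+00,  0.00000000e+00,  0.00000000e+00,
         1.00000000e+00]])}
```

View pics/top1.png

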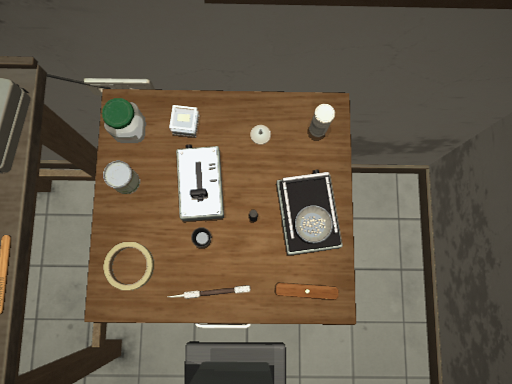

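View pics/scene1.png

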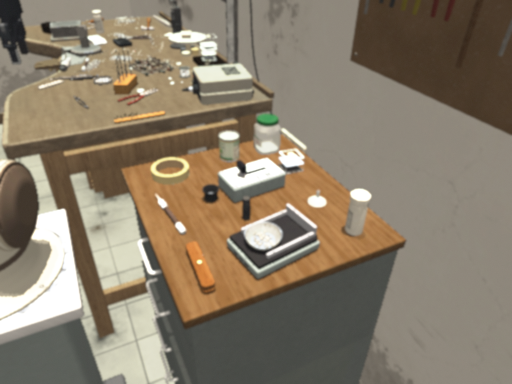

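Top view: control box at about (200,184) with its lever at (199,192). The shaker is at (310,212) with the dish at (314,224), the punch at (253,215) and the loupe at (202,238). Next I measure with depth.

```bash
cat > h.py <<'E'
from station import *
import cv2,numpy as np
from scipy.spatial.transform import Rotation as R
def cloud(n,d,T=None):
    c=get_calibration(n)
    v,u=np.mgrid[:384,:512]
    P=np.stack([(u-c["cx"])/c["fx"]*d,(v-c["cy"])/c["fy"]*d,d],-1)
    T=c["cam_to_world"] if T is None else T
    return P@T[:3,:3].T+T[:3,3]
def rect(Q):
    (c,s,a)=cv2.minAreaRect((Q[:,:2]*1000).astype(np.float32)); return np.round(c,1),np.round(s,1),round(a,1)
E
python3 - <<'E'
from h import *
p=cv2.imread("pics/top1.png");W=cloud("top",np.load("top1.npy"))
def sel(u0,u1,v0,v1,z0,z1):
    Q=W[v0:v1,u0:u1].reshape(-1,3);return Q[(Q[:,2]>z0)&(Q[:,2]<z1)]
print("table z",np.median(W[255:275,220:250,2]))
for nm,b in dict(shaker=(270,350,165,262,.022,.07),fencehi=(270,350,165,262,.05,.07),rails=(270,350,165,262,.041,.051),box=(170,230,138,226,.03,.05),paddle=(170,230,138,226,.058,.09),punch=(240,268,200,228,.03,.08),loupe=(185,218,222,255,.02,.05),jar=(305,340,100,142,.07,.12),grav=(160,260,280,305,.004,.05),clamp=(270,345,275,305,.01,.05)).items():
    Q=sel(*b);print(nm,len(Q),*rect(Q),"z",np.round(np.percentile(Q[:,2],[10,50,95]),3))
# dish by colour (bright beads in dark platform)
hsv=cv2.cvtColor(p,cv2.COLOR_BGR2HSV);m=(hsv[...,2]>90).astype(np.uint8)
m[:, :290]=0;m[:,333:]=0;m[:203]=0;m[:,:]*=1;m[243:]=0
Q=W[m>0];print("dish",*[np.round(x,1) for x in cv2.minEnclosingCircle((Q[:,:2]*1000).astype(np.float32))],np.median(Q[:,2]))
cv2.imwrite("pics/crop.png",cv2.resize(p[130:265,165:350],None,fx=4,fy=4,interpolation=cv2.INTER_CUBIC))
E
```

```text
table z 0.0015757092329437006
shaker 4138 [ 537.  -169.7] [168.7 115.9] 8.7 z [0.032 0.037 0.057]
fencehi 413 [ 537.8 -168.9] [139.9  95.8] 7.9 z [0.051 0.057 0.063]
rails 898 [ 536.9 -170.1] [130.3  96.6] 8.6 z [0.042 0.046 0.05 ]
box 2914 [597.7  60.1] [161.1  90.4] 5.2 z [0.042 0.046 0.048]
paddle 142 [562.8  56.9] [14.4 34.3] 6.0 z [0.072 0.081 0.084]
punch 81 [523.6 -53.3] [17.8 17.1] 51.6 z [0.037 0.059 0.062]
loupe 168 [479.3  53.2] [39.4 39.5] 0.7 z [0.023 0.029 0.033]
jar 390 [ 724.3 -194.4] [40.7 39.2] 86.4 z [0.085 0.099 0.102]
grav 588 [367.2  34. ] [ 48.5 205.2] 0.5 z [0.004 0.011 0.016]
clamp 801 [ 372.3 -164.6] [127.7  25.8] 86.5 z [0.021 0.023 0.026]
dish [ 472.4 -134.6] 115.5 0.04293060131587301
```

View pics/crop.png

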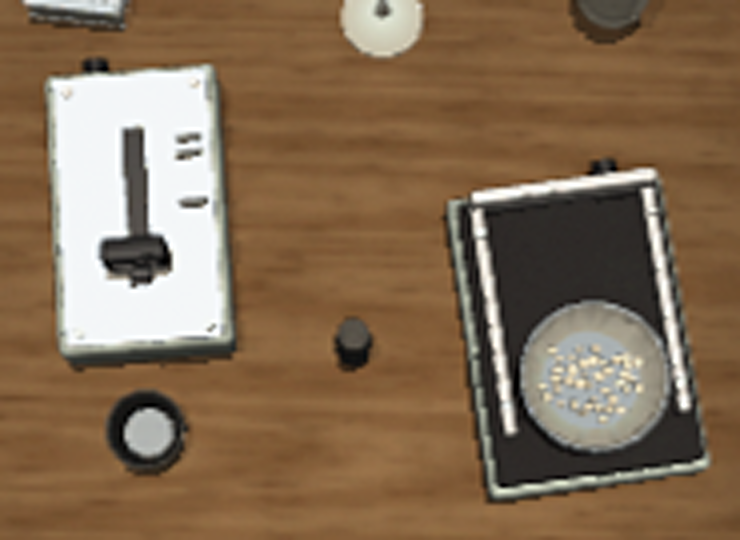

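```bash
cat >> h.py <<'E'
def ray(n,u,v,z):
    c=get_calibration(n);T=c["cam_to_world"];r=T[:3,:3]@[(u-c["cx"])/c["fx"],(v-c["cy"])/c["fy"],1];o=T[:3,3]
    return o+r*(z-o[2])/r[2]
def togo(p,yaw,sgn=1):
    """total tool-axis shift (in final tool axes) and turn to reach TCP p, tool down, jaws along own y of yaw"""
    s=get_state();A=R.from_rotvec(s["tool_rot"])
    x=np.array([0,0,-1.]);z=sgn*np.array([-np.sin(yaw),np.cos(yaw),0]);y=np.cross(z,x)
    B=R.from_matrix(np.stack([x,y,z],1))
    d=np.array(p)-s["position"]
    print("axes y",np.round(y,3),"cur\n",np.round(A.as_matrix(),3))
    print("turn deg",np.round((A.inv()*B).as_rotvec(degrees=True),2),"shift cur axes",np.round(A.inv().apply(d)*1000,1),"shift final axes",np.round(B.inv().apply(d)*1000,1),"world",np.round(d*1000,1))
E
python3 - <<'E'
from h import *
p=ray("top",313.75,224.25,.056);print("dish",p)
# shaker yaw from side rails: crop px line ends at rail tops
a=ray("top",165+479/4,130+210/4,.046);b=ray("top",165+511/4,130+433/4,.046)
c=ray("top",165+649/4,130+190/4,.046);d=ray("top",165+686/4,130+408/4,.046)
for q,r in((a,b),(c,d)):print(q,r,np.degrees(np.arctan2(*(q-r)[1::-1])),np.linalg.norm(q-r))
yaw=np.radians(8.3);ax=np.array([np.cos(yaw),np.sin(yaw)]);C=np.array([.5327,-.1703])
ay=np.array([-ax[1],ax[0]])
for q in(p,a,b,c,d):print(np.round([(q[:2]-C)@ax*1e3,(q[:2]-C)@ay*1e3],1))
t=C-.105*ax;print(t)
for s in(1,-1):togo([*t,.2],yaw,s)
E
```

```text
dish [ 0.50412519 -0.17692954  0.056     ]
[ 0.59171436 -0.11918237  0.046     ] [ 0.47631045 -0.13527463  0.046     ] 7.938303413571794 0.11652048549098783
[ 0.60354315 -0.20779232  0.046     ] [ 0.49003391 -0.22453097  0.046     ] 8.388672591742434 0.11473679343348876
[-29.2  -2.4]
[65.8 42.1]
[-50.7  42.8]
[ 64.7 -47.3]
[-50.  -47.5]
[ 0.42879979 -0.1854574 ]
axes y [-0.99  -0.144 -0.   ] cur
 [[-0.    -0.974  0.228]
 [-0.001  0.228  0.974]
 [-1.     0.    -0.001]]
turn deg [-2.146e+01 -6.000e-02 -2.000e-02] shift cur axes [  53.4 -459.8 -657.7] shift final axes [  52.8 -187.2 -780.4] world [ 297.9 -745.2  -52.8]
axes y [0.99  0.144 0.   ] cur
 [[-0.    -0.974  0.228]
 [-0.001  0.228  0.974]
 [-1.     0.    -0.001]]
turn deg [ 1.5854e+02 -3.0000e-02  8.0000e-02] shift cur axes [  53.4 -459.8 -657.7] shift final axes [ 52.8 187.2 780.4] world [ 297.9 -745.2  -52.8]
```

```bash
python3 -m jog '[{"y":-0.045,"wx":-7.15},{"y":-0.045,"wx":-7.15},{"y":-0.045,"wx":-7.15},{"z":-0.05,"y":-0.01},{"z":-0.05,"y":-0.01},{"z":-0.05,"y":-0.01},{"z":-0.05,"y":-0.01},{"z":-0.05,"y":-0.01},{"z":-0.05},{"z":-0.05}]' 0.4 30
python3 -m jog '[{"z":-0.05},{"z":-0.05},{"z":-0.05},{"z":-0.05},{"z":-0.05},{"z":-0.05},{"z":-0.05},{"z":-0.05,"x":0.02},{"x":0.03},{}]'
python3 - <<'E'
from h import *
togo([.4292,-.1879,.068],np.radians(8.2),1)
p,d=capture("scene");cv2.imwrite("pics/scene2.png",cv2.resize(p[150:350,150:420],None,fx=2.8,fy=2.8));np.save("scene2.npy",d)
E
```

```text
axes y [-0.99  -0.143 -0.   ] cur
 [[-0.    -0.974  0.228]
 [-0.001  0.228  0.974]
 [-1.     0.    -0.001]]
turn deg [-2.136e+01 -6.000e-02 -2.000e-02] shift cur axes [ 185.4 -460.7 -659.8] shift final axes [ 184.8 -188.6 -782.5] world [ 298.3 -747.6 -184.8]invalid input at $[0]: expected keys x, y, z, wx, wy, wz
invalid input at $[0]: expected keys x, y, z, wx, wy, wz
```

View pics/scene2.png

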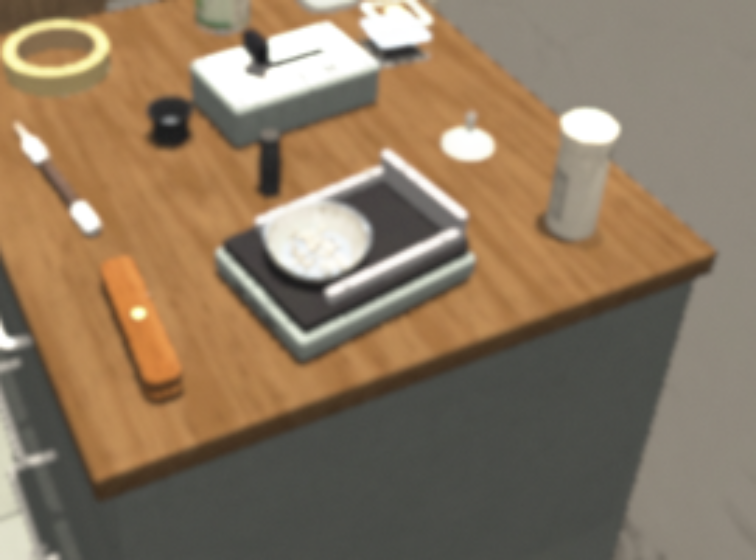

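All six keys are needed in every row; the calls were refused and nothing moved. I'm resending them in full.

```bash
python3 -m jog '[{"x":0,"y":-0.045,"z":0,"wx":-7.15,"wy":0,"wz":0},{"x":0,"y":-0.045,"z":0,"wx":-7.15,"wy":0,"wz":0},{"x":0,"y":-0.045,"z":0,"wx":-7.15,"wy":0,"wz":0},{"x":0,"y":-0.01,"z":-0.05,"wx":0,"wy":0,"wz":0},{"x":0,"y":-0.01,"z":-0.05,"wx":0,"wy":0,"wz":0},{"x":0,"y":-0.01,"z":-0.05,"wx":0,"wy":0,"wz":0},{"x":0,"y":-0.01,"z":-0.05,"wx":0,"wy":0,"wz":0},{"x":0,"y":-0.01,"z":-0.05,"wx":0,"wy":0,"wz":0},{"x":0,"y":0,"z":-0.05,"wx":0,"wy":0,"wz":0},{"x":0,"y":0,"z":-0.05,"wx":0,"wy":0,"wz":0}]' 0.4 30
python3 -m jog '[{"x":0,"y":0,"z":-0.05,"wx":0,"wy":0,"wz":0},{"x":0,"y":0,"z":-0.05,"wx":0,"wy":0,"wz":0},{"x":0,"y":0,"z":-0.05,"wx":0,"wy":0,"wz":0},{"x":0,"y":0,"z":-0.05,"wx":0,"wy":0,"wz":0},{"x":0,"y":0,"z":-0.05,"wx":0,"wy":0,"wz":0},{"x":0,"y":0,"z":-0.05,"wx":0,"wy":0,"wz":0},{"x":0,"y":0,"z":-0.05,"wx":0,"wy":0,"wz":0},{"x":0.02,"y":0,"z":-0.02,"wx":0,"wy":0,"wz":0},{"x":0.03,"y":0,"z":0,"wx":0,"wy":0,"wz":0},{"x":0,"y":0,"z":0,"wx":0,"wy":0,"wz":0}]'
python3 - <<'E'
from h import *
togo([.4292,-.1879,.068],np.radians(8.2),1)
p,d=capture("scene");cv2.imwrite("pics/scene3.png",cv2.resize(p[100:350,100:420],None,fx=2.4,fy=2.4));np.save("scene3.npy",d)
E
```

```text
t: 1.4
position: [0.3644, 0.2051, 0.2532]
tool_rot: [-1.315, 1.137, 1.315]
ft_force: [1.3, 0.6, 0.2]
grip_width: 0.401
t: 2.65
position: [0.4169, -0.1592, 0.2017]
tool_rot: [-1.312, 1.138, 1.318]
ft_force: [0.7, -0.6, 1.1]
grip_width: 0.4
axes y [-0.99  -0.143 -0.   ] cur
 [[-0.003 -0.99  -0.144]
 [ 0.002 -0.144  0.99 ]
 [-1.     0.003  0.002]]
turn deg [ 0.05  0.13 -0.17] shift cur axes [133.6  -8.4 -30.4] shift final axes [133.7  -8.1 -30.1] world [  12.3  -28.7 -133.7]
```

View pics/scene3.png

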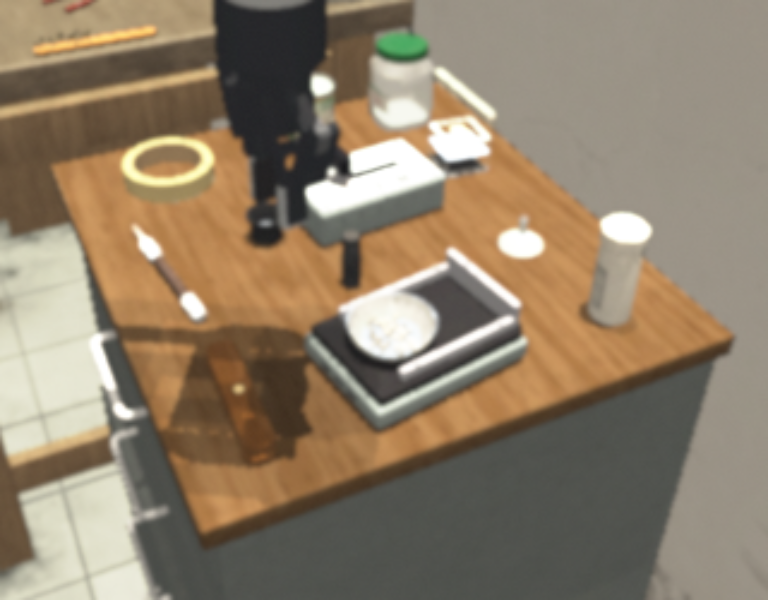

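The fingers hang free in the picture, near (265-320,190), with nothing touched. Next I read the fingertip height from depth.

```bash
python3 - <<'E'
from h import *
W=cloud("scene",np.load("scene3.npy")).reshape(-1,3);s=get_state();M=R.from_rotvec(s["tool_rot"]).as_matrix()
Q=(W-s["position"])@M
k=(abs(Q[:,1])<.03)&(abs(Q[:,2])<.06)&(Q[:,0]>-.04)&(Q[:,0]<.08)
Q=Q[k]*1000;print(len(Q),np.round(np.sort(Q[:,0])[-12:],1))
for side in(1,-1):
    q=Q[(Q[:,2]*side>0)&(Q[:,0]>0)];print(side,len(q),np.round([q.min(0),q.max(0)],1))
E
```

```text
717 [22.4 22.4 22.5 22.5 22.9 22.9 23.  23.2 23.8 23.9 24.5 24.6]
1 116 [[ 0.  -7.1 15.4]
 [24.6 12.1 25.1]]
-1 122 [[  0.2  -7.5 -31.7]
 [ 24.5  12.6 -16.8]]
```

```bash
python3 -m jog '[{"x":0,"y":-0.008,"z":-0.03,"wx":0,"wy":0,"wz":0},{"x":0.03,"y":0,"z":0,"wx":0,"wy":0,"wz":0},{"x":0.03,"y":0,"z":0,"wx":0,"wy":0,"wz":0},{"x":0.03,"y":0,"z":0,"wx":0,"wy":0,"wz":0},{"x":0.025,"y":0,"z":0,"wx":0,"wy":0,"wz":0},{"x":0.02,"y":0,"z":0,"wx":0,"wy":0,"wz":0},{"x":0,"y":-0.01,"z":0,"wx":0,"wy":0,"wz":0},{"x":0,"y":-0.01,"z":0,"wx":0,"wy":0,"wz":0},{"x":0,"y":0,"z":0,"wx":0,"wy":0,"wz":0},{"x":0,"y":0,"z":0,"wx":0,"wy":0,"wz":0}]'
python3 - <<'E'
from h import *
yaw=np.radians(8.2);ax=np.array([np.cos(yaw),np.sin(yaw)])
togo([*(np.array([.5331,-.1728])-.016*ax),.067],yaw)
p,d=capture("scene");cv2.imwrite("pics/scene4.png",cv2.resize(p[180:300,180:340],None,fx=4.5,fy=4.5));np.save("scene4.npy",d)
E
```

```text
t: 3.95
position: [0.45, -0.1852, 0.0688]
tool_rot: [-1.316, 1.137, 1.315]
ft_force: [-0.3, -0.2, -0.3]
grip_width: 0.399
axes y [-0.99  -0.143 -0.   ] cur
 [[ 0.    -0.99  -0.144]
 [-0.    -0.144  0.99 ]
 [-1.    -0.    -0.   ]]
turn deg [ 0.11 -0.03  0.02] shift cur axes [  1.9 -68.    0.3] shift final axes [  1.8 -68.    0.4] world [67.3 10.1 -1.8]
```

View pics/scene4.png

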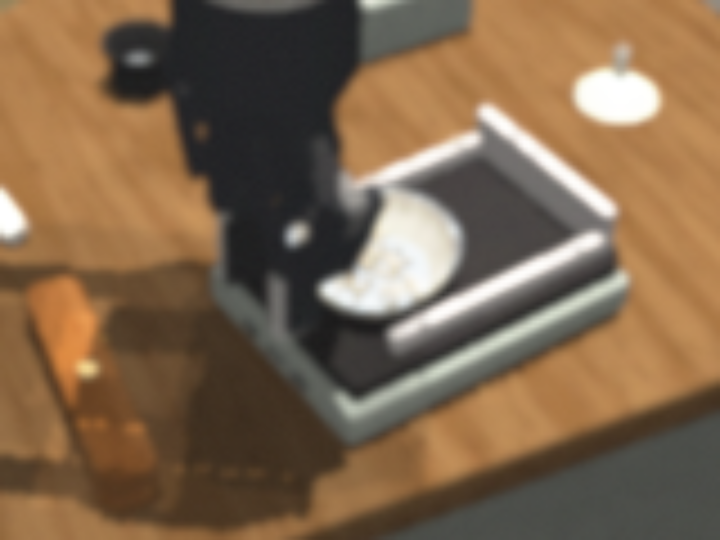

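```bash
python3 -m jog '[{"x":0.002,"y":-0.005,"z":0,"wx":0,"wy":0,"wz":0},{"x":0,"y":-0.008,"z":0,"wx":0,"wy":0,"wz":0},{"x":0,"y":-0.008,"z":0,"wx":0,"wy":0,"wz":0},{"x":0,"y":-0.008,"z":0,"wx":0,"wy":0,"wz":0},{"x":0,"y":-0.008,"z":0,"wx":0,"wy":0,"wz":0},{"x":0,"y":-0.008,"z":0,"wx":0,"wy":0,"wz":0},{"x":0,"y":-0.008,"z":0,"wx":0,"wy":0,"wz":0},{"x":0,"y":-0.006,"z":0,"wx":0,"wy":0,"wz":0},{"x":0,"y":-0.004,"z":0,"wx":0,"wy":0,"wz":0},{"x":0,"y":0,"z":0,"wx":0,"wy":0,"wz":0}]'
python3 -m jog '[{"x":0,"y":-0.001,"z":0,"wx":0,"wy":0,"wz":0},{"x":0,"y":-0.001,"z":0,"wx":0,"wy":0,"wz":0},{"x":0,"y":-0.001,"z":0,"wx":0,"wy":0,"wz":0},{"x":0,"y":0,"z":0,"wx":0,"wy":0,"wz":0},{"x":0,"y":0,"z":0,"wx":0,"wy":0,"wz":0},{"x":0,"y":0,"z":0,"wx":0,"wy":0,"wz":0},{"x":0,"y":0,"z":0,"wx":0,"wy":0,"wz":0},{"x":0,"y":0,"z":0,"wx":0,"wy":0,"wz":0},{"x":0,"y":0,"z":0,"wx":0,"wy":0,"wz":0},{"x":0,"y":0,"z":0,"wx":0,"wy":0,"wz":0}]'
python3 - <<'E'
from h import *
p,d=capture("scene");cv2.imwrite("pics/scene5.png",cv2.resize(p[180:300,180:340],None,fx=4.5,fy=4.5));np.save("scene5.npy",d)
E
```

```text
t: 5.25
position: [0.5123, -0.1761, 0.0663]
tool_rot: [-1.315, 1.137, 1.315]
ft_force: [-0.6, -0.6, 0.3]
grip_width: 0.396
t: 6.5
position: [0.5151, -0.1757, 0.0663]
tool_rot: [-1.315, 1.137, 1.315]
ft_force: [-0.0, 0.2, -0.6]
grip_width: 0.401
```

View pics/scene5.png

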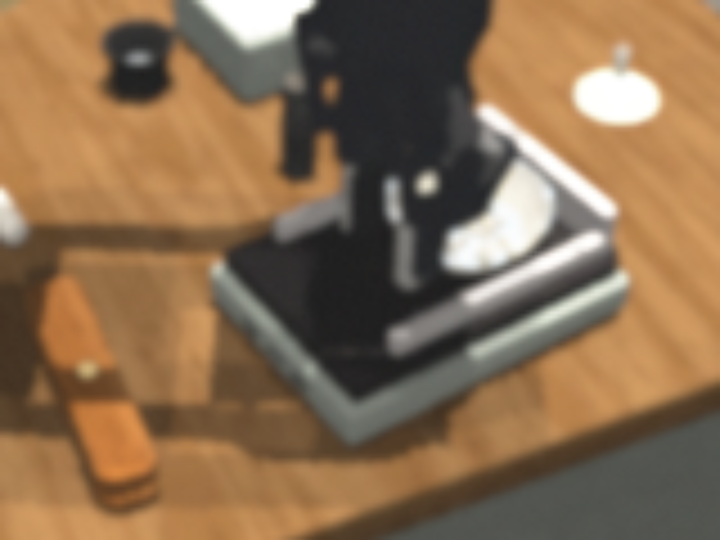

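The dish is flat and close to the fence, and there's no contact force yet. I'll creep on.

```bash
python3 -m jog '[{"x":0,"y":-0.001,"z":0,"wx":0,"wy":0,"wz":0},{"x":0,"y":0,"z":0,"wx":0,"wy":0,"wz":0},{"x":0,"y":-0.001,"z":0,"wx":0,"wy":0,"wz":0},{"x":0,"y":0,"z":0,"wx":0,"wy":0,"wz":0},{"x":0,"y":-0.001,"z":0,"wx":0,"wy":0,"wz":0},{"x":0,"y":0,"z":0,"wx":0,"wy":0,"wz":0},{"x":0,"y":0,"z":0,"wx":0,"wy":0,"wz":0},{"x":0,"y":0,"z":0,"wx":0,"wy":0,"wz":0},{"x":0,"y":0,"z":0,"wx":0,"wy":0,"wz":0},{"x":0,"y":0,"z":0,"wx":0,"wy":0,"wz":0}]'
python3 - <<'E'
from h import *
s=get_state();print(s["position"],s["ft_force"])
p,d=capture("top");cv2.imwrite("pics/top6.png",cv2.resize(p[160:265,265:350],None,fx=6,fy=6,interpolation=cv2.INTER_CUBIC))
E
```

```text
t: 7.8
position: [0.518, -0.1752, 0.0663]
tool_rot: [-1.315, 1.137, 1.315]
ft_force: [0.5, -0.4, -0.2]
grip_width: 0.4
[ 0.51804651 -0.17521678  0.06631676] [ 0.54778686 -0.42063715 -0.16372095]
```

View pics/top6.png

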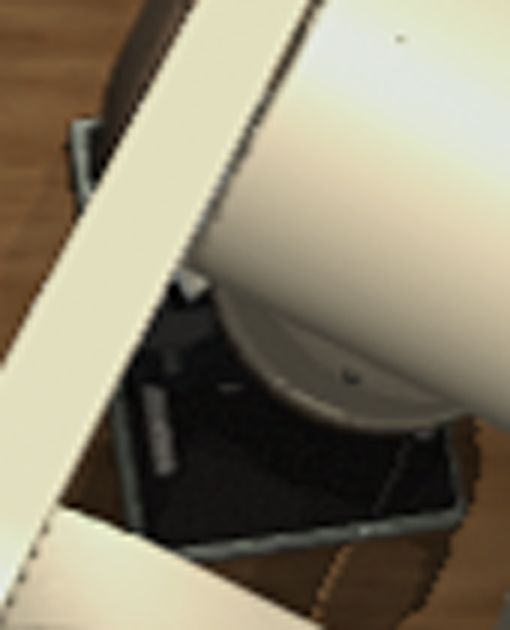

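The arm hides the dish in the top view. I'll creep on, watching the force.

```bash
python3 -m jog '[{"x":0,"y":-0.001,"z":0,"wx":0,"wy":0,"wz":0},{"x":0,"y":0,"z":0,"wx":0,"wy":0,"wz":0},{"x":0,"y":-0.001,"z":0,"wx":0,"wy":0,"wz":0},{"x":0,"y":0,"z":0,"wx":0,"wy":0,"wz":0},{"x":0,"y":-0.001,"z":0,"wx":0,"wy":0,"wz":0},{"x":0,"y":0,"z":0,"wx":0,"wy":0,"wz":0},{"x":0,"y":0,"z":0,"wx":0,"wy":0,"wz":0},{"x":0,"y":0,"z":0,"wx":0,"wy":0,"wz":0},{"x":0,"y":0,"z":0,"wx":0,"wy":0,"wz":0},{"x":0,"y":0,"z":0,"wx":0,"wy":0,"wz":0}]'
python3 - <<'E'
from h import *
s=get_state();M=R.from_rotvec(s["tool_rot"]).as_matrix();T=np.eye(4);T[:3,:3]=M;T[:3,3]=s["position"]
p,d=capture("scene");np.save("scene7.npy",d)
W=cloud("scene",d).reshape(-1,3)
yaw=np.radians(8.2);C=np.array([.5331,-.1728]);Rm=np.array([[np.cos(yaw),-np.sin(yaw)],[np.sin(yaw),np.cos(yaw)]])
for f in("scene4.npy","scene7.npy"):
    W=cloud("scene",np.load(f)).reshape(-1,3);L=(W[:,:2]-C)@Rm*1e3
    # rim height points between rails ahead of tool
    k=(W[:,2]>.049)&(W[:,2]<.06)&(abs(L[:,1])<38)&(L[:,0]<85)&(L[:,0]>-20)
    print(f,[ (i,int(((L[k,0]//4)*4==i).sum()),round(float(np.median(W[k,2][(L[k,0]//4)*4==i]*1e3)),1)) for i in range(-20,84,4) if ((L[k,0]//4)*4==i).any()])
E
```

```text
t: 9.1
position: [0.5209, -0.1748, 0.0663]
tool_rot: [-1.315, 1.138, 1.315]
ft_force: [-5.2, -1.1, 0.7]
grip_width: 0.402
scene4.npy [(-20, 2, 52.3), (-16, 1, 54.8), (-12, 2, 52.2), (-8, 2, 52.5), (-4, 10, 52.8), (0, 12, 52.5), (4, 28, 51.5), (8, 10, 53.4), (64, 50, 54.1), (68, 80, 57.1), (72, 14, 57.8)]
scene7.npy [(-20, 22, 56.0), (-16, 7, 54.9), (-12, 13, 56.1), (-8, 14, 54.8), (-4, 5, 55.4), (0, 2, 52.6), (4, 10, 52.3), (8, 8, 50.9), (12, 4, 51.8), (16, 5, 54.0), (20, 3, 50.1), (24, 3, 52.4), (28, 3, 54.3), (32, 4, 51.6), (36, 2, 52.7), (40, 3, 54.0), (44, 3, 55.0), (52, 3, 53.4), (56, 2, 51.5), (60, 7, 52.9), (64, 40, 53.3), (68, 54, 57.4), (72, 13, 58.2)]
```

The force rose to 5 N, so the dish is against the fence. I'm backing off, lifting, and then checking the dish.

```bash
python3 -m jog '[{"x":0,"y":0.004,"z":0,"wx":0,"wy":0,"wz":0},{"x":0,"y":0.01,"z":0,"wx":0,"wy":0,"wz":0},{"x":0,"y":0.02,"z":0,"wx":0,"wy":0,"wz":0},{"x":-0.02,"y":0.02,"z":0,"wx":0,"wy":0,"wz":0},{"x":-0.04,"y":0,"z":0,"wx":0,"wy":0,"wz":0},{"x":-0.04,"y":0,"z":0,"wx":0,"wy":0,"wz":0},{"x":0,"y":0,"z":0.05,"wx":0,"wy":0,"wz":0},{"x":0,"y":0,"z":0.05,"wx":0,"wy":0,"wz":0},{"x":0,"y":0,"z":0.05,"wx":0,"wy":0,"wz":0},{"x":0,"y":0,"z":0.05,"wx":0,"wy":0,"wz":0}]'
python3 -m jog '[{"x":0,"y":0,"z":0.04,"wx":0,"wy":0,"wz":0},{"x":0,"y":0,"z":0,"wx":0,"wy":0,"wz":0},{"x":0,"y":0,"z":0,"wx":0,"wy":0,"wz":0},{"x":0,"y":0,"z":0,"wx":0,"wy":0,"wz":0},{"x":0,"y":0,"z":0,"wx":0,"wy":0,"wz":0},{"x":0,"y":0,"z":0,"wx":0,"wy":0,"wz":0},{"x":0,"y":0,"z":0,"wx":0,"wy":0,"wz":0},{"x":0,"y":0,"z":0,"wx":0,"wy":0,"wz":0},{"x":0,"y":0,"z":0,"wx":0,"wy":0,"wz":0},{"x":0,"y":0,"z":0,"wx":0,"wy":0,"wz":0}]' 0
python3 - <<'E'
from h import *
p,d=capture("top");cv2.imwrite("pics/top8.png",cv2.resize(p[130:265,165:350],None,fx=4,fy=4,interpolation=cv2.INTER_CUBIC))
togo([.528,.0537,.085],np.radians(5.2))
E
```

```text
t: 10.4
position: [0.438, 0.0166, 0.1665]
tool_rot: [-1.315, 1.137, 1.314]
ft_force: [0.3, -0.1, -0.3]
grip_width: 0.399
t: 11.65
position: [0.433, 0.0549, 0.1663]
tool_rot: [-1.315, 1.137, 1.315]
ft_force: [0.0, -0.6, -0.6]
grip_width: 0.002
axes y [-0.996 -0.091 -0.   ] cur
 [[ 0.    -0.99  -0.144]
 [-0.    -0.144  0.99 ]
 [-1.     0.    -0.   ]]
turn deg [ 3.09 -0.01 -0.  ] shift cur axes [ 81.3 -93.8 -14.9] shift final axes [ 81.3 -94.5  -9.9] world [ 95.   -1.3 -81.3]
```

View pics/top8.png

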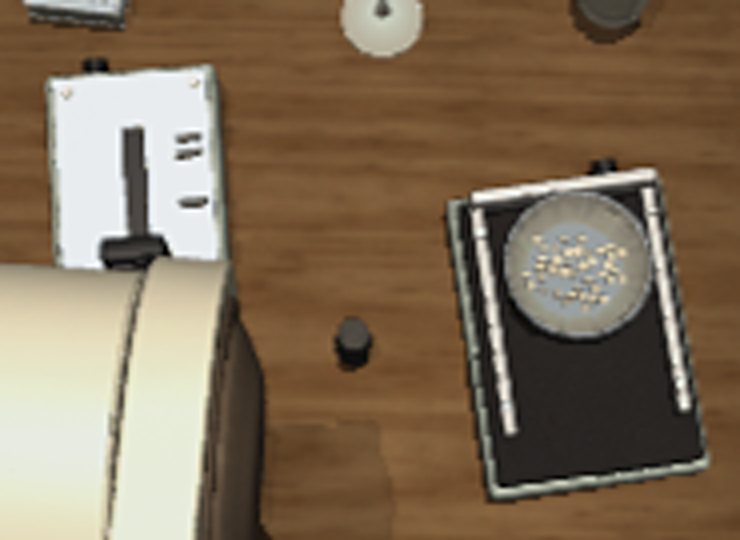

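```bash
python3 -m jog '[{"x":0,"y":-0.04,"z":-0.01,"wx":3.1,"wy":0,"wz":0},{"x":0,"y":-0.054,"z":0,"wx":0,"wy":0,"wz":0},{"x":0,"y":0,"z":0,"wx":0,"wy":0,"wz":0},{"x":0.03,"y":0,"z":0,"wx":0,"wy":0,"wz":0},{"x":0.03,"y":0,"z":0,"wx":0,"wy":0,"wz":0},{"x":0.02,"y":0,"z":0,"wx":0,"wy":0,"wz":0},{"x":0,"y":0,"z":0,"wx":0,"wy":0,"wz":0},{"x":0,"y":0,"z":0,"wx":0,"wy":0,"wz":0},{"x":0,"y":0,"z":0,"wx":0,"wy":0,"wz":0},{"x":0,"y":0,"z":0,"wx":0,"wy":0,"wz":0}]'
python3 - <<'E'
from h import *
q=ray("top",165+578/4,130+265/4,.056);yaw=np.radians(8.2);ax=np.array([np.cos(yaw),np.sin(yaw)]);print("dish x",(q[:2]-[.5331,-.1728])@ax)
togo([.528,.0537,.085],np.radians(5.2))
p,d=capture("scene");cv2.imwrite("pics/scene9.png",cv2.resize(p[120:240,170:330],None,fx=4.5,fy=4.5))
W=cloud("scene",d).reshape(-1,3);s=get_state();M=R.from_rotvec(s["tool_rot"]).as_matrix();Q=(W-s["position"])@M*1e3
k=(abs(Q[:,1])<13)&(abs(Q[:,2])<20)&(Q[:,0]>-20)&(Q[:,0]<36);print(len(Q[k]),np.round(np.sort(Q[k,0])[-6:],1),np.round(Q[k].min(0)),np.round(Q[k].max(0)))
E
```

```text
t: 12.95
position: [0.5281, 0.0556, 0.087]
tool_rot: [-1.276, 1.164, 1.275]
ft_force: [0.2, 0.0, -0.5]
grip_width: -0.001
dish x 0.028654396807449342
axes y [-0.996 -0.091 -0.   ] cur
 [[ 0.001 -0.996 -0.09 ]
 [-0.    -0.09   0.996]
 [-1.    -0.001 -0.   ]]
turn deg [-0.01 -0.02  0.06] shift cur axes [ 2.   0.2 -1.9] shift final axes [ 2.   0.2 -1.9] world [-0.1 -1.9 -2. ]
135 [20.1 20.6 21.4 22.7 22.9 23.1] [-18.  -9. -16.] [23. 13.  8.]
```

View pics/scene9.png

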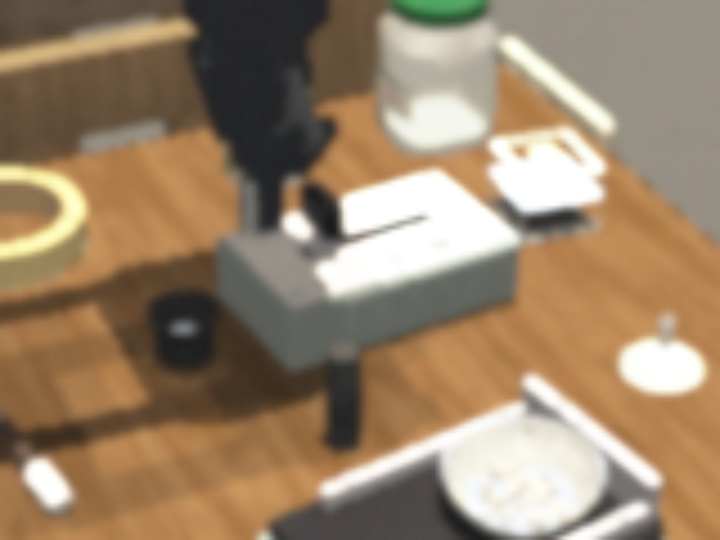

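The dish sits at the fence (x about 29 mm) and the closed fingers stand behind the paddle. Now the lever push.

```bash
python3 -m jog '[{"x":0.002,"y":0,"z":-0.002,"wx":0,"wy":0,"wz":0},{"x":0,"y":-0.009,"z":0,"wx":0,"wy":0,"wz":0},{"x":0,"y":-0.009,"z":0,"wx":0,"wy":0,"wz":0},{"x":0,"y":-0.009,"z":0,"wx":0,"wy":0,"wz":0},{"x":0,"y":-0.009,"z":0,"wx":0,"wy":0,"wz":0},{"x":0,"y":-0.009,"z":0,"wx":0,"wy":0,"wz":0},{"x":0,"y":-0.009,"z":0,"wx":0,"wy":0,"wz":0},{"x":0,"y":-0.008,"z":0,"wx":0,"wy":0,"wz":0},{"x":0,"y":-0.006,"z":0,"wx":0,"wy":0,"wz":0},{"x":0,"y":-0.004,"z":0,"wx":0,"wy":0,"wz":0}]'
python3 -m jog '[{"x":0,"y":0,"z":0,"wx":0,"wy":0,"wz":0},{"x":0,"y":0,"z":0,"wx":0,"wy":0,"wz":0},{"x":0,"y":0.01,"z":0,"wx":0,"wy":0,"wz":0},{"x":0,"y":0.03,"z":0,"wx":0,"wy":0,"wz":0},{"x":0,"y":0.04,"z":0,"wx":0,"wy":0,"wz":0},{"x":-0.04,"y":0.03,"z":0,"wx":0,"wy":0,"wz":0},{"x":-0.05,"y":0.03,"z":0,"wx":0,"wy":0,"wz":0},{"x":-0.04,"y":0.03,"z":0,"wx":0,"wy":0,"wz":0},{"x":0,"y":0,"z":0,"wx":0,"wy":0,"wz":0},{"x":0,"y":0,"z":0,"wx":0,"wy":0,"wz":0}]'
python3 - <<'E'
from h import *
p,d=capture("top");cv2.imwrite("pics/top10.png",cv2.resize(p[130:265,165:350],None,fx=4,fy=4,interpolation=cv2.INTER_CUBIC))
W=cloud("top",d)[138:226,170:230].reshape(-1,3);Q=W[(W[:,2]>.058)&(W[:,2]<.09)&(W[:,0]>.53)];print(len(Q));print(rect(Q))
E
```

```text
t: 14.25
position: [0.6002, 0.0602, 0.0843]
tool_rot: [-1.276, 1.165, 1.275]
ft_force: [-0.5, -0.6, -0.7]
grip_width: -0.001
t: 15.5
position: [0.43, 0.0448, 0.2139]
tool_rot: [-1.276, 1.165, 1.275]
ft_force: [1.0, -0.1, -1.3]
grip_width: -0.002
145
(array([621.3,  61.6]), array([32.9, 15.3]), 88.0)
```

View pics/top10.png

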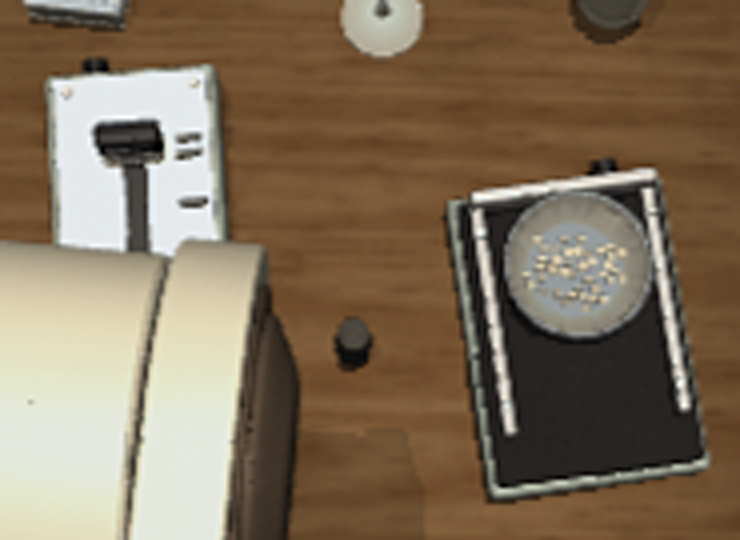

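The paddle moved about 59 mm and stands beside the double bar. The dish is at the fence, the punch hasn't moved and the robot is clear, so I'm handing in.

```bash
python3 -c "
from station import *
print(close_job(),get_state()['t'])"
```

```text
the job is handed in; nothing more can be done
the job is handed in; nothing more can be done
```

I pushed the dish along the rails to the fence with the fingers part open. Then I shut the fingers, pushed the lever past the first click to its far stop, backed the robot clear and handed the job in, at about 15.5 s. No verdict was reported.

**Dish:** the push force rose to about 5 N at the fence. The last measured position was x ≈ 28.7 mm (good to about 2 mm) against 30 mm nominal and the 26 mm limit. It looked flat in the pictures, but I did not measure its tilt or height.

**Lever:** depth readings put the paddle's travel at about 58.7 mm, which I read as the second stop. It had no fingers on it and stood beside the double bar in the last picture.

**Bystanders:** the punch looks unmoved in the last picture. The arm hid the loupe, and the graver and clamp were outside the view, so I did not check those three after the moves. I felt no unexpected contact forces.

**Problems on the way:** the first two move calls were refused because rows were missing keys, so nothing moved. One top view of the dish was blocked by the arm, so I went by force and measured the dish after backing off.

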